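Lock the cover on the food cutter

ROBOT

A 6-joint arm with a two-finger parallel gripper is mounted at the origin on the work surface. World frame = base frame: x ahead of the robot, y to its left, z up, the work surface at z = 0. Lengths are in m, angles in rad, forces in N, time in s.
With the tool pointing down it reaches from about 0.35 to 0.975 m from the base axis. Payload 17.4 kg.
Tool frame: the origin (TCP) lies on the centre line of the jaws, within the pads' length; the fingertips stand 22 mm ahead of it and the grasp point (between the pads) lies 3 mm ahead of it; z points along the fingers, y is the direction in which the jaws open and shut (so a half turn about z gives the same grasp; the last joint's range is limited). The gripper opens to 85 mm and grips with 20 to 120 N. Pads are 22 mm wide; open, the fingers measure 114 mm over their backs; the gripper's body (76 mm by 85 mm) begins 54 mm behind the grasp point. The pads swing forward as they close: fully open they stand 13 mm farther back than shut.
Start: joints at [1.186, 0.116, 1.442, -0, 1.584, -0.038], TCP at [0.229, 0.635, 0.214] pointing down, gripper open.
Joint ranges: [-2.83, 2.83], [-0.83, 2.19], [0.07, 2.5], [-1.14, 4.28], [0.01, 3], [-2.97, 2.97]. Speed limits (rad/s): [1.89, 1.89, 2.22, 3.14, 3.14, 3.14].

INTERFACE

Orientations are given as a rotation vector (axis times angle).
In Python, from bench import state, camera, calibration, finish_job gives the robot as it stands. The module is installed in compiled form; this text tells all that it offers.
- The arm moves only by the tool arm_command, never from a script. Its argument "increments" is a list of rows, each a list of 6 numbers: the shift along the tool's x, y, z in mm, then the turn, a rotation vector about the tool's x, y, z in degrees. In form: [[dx, dy, dz, rx, ry, rz], ...]. A call has 1 to 8 rows; each row shifts and turns the commanded pose from where the row before left it, along the tool's axes as they then stand; what a row does not reach is not made up. A row lasts 1/12 s, in which the tool goes at most 41.7 mm and 7.16 degrees, less where a joint would pass 70% of its speed; a pose out of reach is approached as far as the arm can. A call with a gripper value outside its range is refused whole. "gripper" is the gripper command: -1 is shut, 1 is fully open, values between are in proportion, set as the call begins (left out, the last holds). The fingers move at their own pace and stop on an object; "grip_force" is the grip in N (left out, the last holds). Time passes only in rows, so rows that do not move let the fingers close. It gives the time, the measured TCP pose, the force and the opening at its end, in the units of the state.
- state(): the state, without advancing time (a new reading comes with each control period).
- camera(name): name is "side" or "top" or "wrist"; returns the picture (480x640x3 uint8, red, green, blue); there is no depth.
- calibration(name): a dict with "fx", "fy", "cx", "cy" (pixels), "k1" (the pictures are not rectified: a ray, as slopes to the right and down, at radius r is drawn at 1 + k1 r^2 times it, then the intrinsics apply), "origin" and "attitude" of the camera in the world. Camera axes: x right, y down, z forward; pixel columns grow to the right and rows downward; lengths in m; the calibration is good to about 2 mm. A picture is of the moment at which its call begins: read the wrist's pose just before it. calibration takes no time and is no camera call; for the wrist camera it gives the pose at the moment of the call.
- finish_job(): hands the job in, once; it reports no verdict.
The state is a dict: "time": time; "joint_positions": joint angles; "joint_vel": joint speeds; "effort": joint torques, N m; "tcp_pos": TCP position; "ee_rot": TCP orientation; "force": force on the tool from outside, world axes, zero at the start; "ft_torque": the same for the moment, N m; "opening": opening from 0.0 (shut) to 1.0 (fully open).
Only numpy, scipy, OpenCV 4.12 (cv2) and the standard library are available. Lean on these libraries where they do the work, as an engineer would, in place of code of your own. Each camera call takes 0.05 s, during which the arm holds its last target.

TASK

Pick up the grey cover from the red board by its black bar handle, let its three lugs down through the gaps in the bowl's collar, and twist it clockwise until its lugs have run right up the ramps and it is fully tight. Do it gently by feel: never press or ram the cover hard against the machine, do not tip the cover on edge, leave the spoon and the two jars where they are, and let go at the end.

Things in the scene. Friction and masses are not known exactly. Their poses are not given: they have to be found in the camera images.
- cover_grip (a point): Centre of the black bar handle of the loose grey round cover (0.3 to 0.5 kg), z up. Bar: 100 mm long along x, 18 mm wide (y), 26 mm high, on an 18 mm stem. The cover's underside is 53 mm and its flat top 27 mm below this point. Three steel lugs at 0, 120 and 240 degrees from x (yellow marks above them), 20 mm wide, reach out to 72 mm radius; their bottom face is 47 mm, their top face 41 mm below this point
- cover: The whole cover, at the start flat on the red board; origin at the centre of its flat underside, 53 mm below the bar handle's centre, same axes. Its round body is 124 mm across, the lower edge bevelled
- mouth (a point): Centre of the cutter's round mouth, level with its collar's flat top, 150 mm above the table, z up. Collar: aluminium ring, opening 129 mm, with three gaps (yellow marks either side) 26 degrees wide for the cover's 18-degree lugs. The gaps lie at 0, 120, 240 degrees from x only to within 15 degrees either way (same for all; fixed during work). Off the gaps the lugs rest on the collar: bar handle's centre 47 mm above
- seal_top (a point): Centre of the black spring-loaded seal plate inside the mouth as it stands unloaded, 18.5 mm below the mouth, 76 mm across. In the gaps the cover drops freely 12.5 mm past the collar's top onto it: bar handle's centre then 34.5 mm above the mouth. It takes 5 N to start pressing it down and 1 N more per mm, 10 mm at most. The cover has 2.5 mm of play sideways
- cutter: Whole fixed food cutter with bowl, collar, seal; origin under its centre, 150 mm below the mouth; base 220 x 200 x 66 mm, bowl 168 mm across. Turned clockwise from above, the lugs meet the ramps under the collar about 14 degrees past the gap's middle and draw the cover 4.5 mm onto the seal by 42 degrees (bar's centre 30 mm above the mouth, 0.1 to 0.3 Nm); hard stop at 50 degrees. It stays where it is left
- board: Fixed red plastic board, 300 (x) x 260 (y) x 12 mm; origin under its centre
- spoon: Wooden spoon, 220 mm long along x, lying on the board beside the cover; leave alone
- jar_a: Jar with red cap, between the board and the cutter, 56 mm across, 90 mm high; origin under its centre; leave alone
- jar_b: Amber jar with black cap, between the board and the cutter, 56 mm across, 80 mm high; origin under its centre; leave alone
Mind the look-alikes: they are no part of the job. There is more than one size of the cover; the one meant has the size given above.

How it is judged:
By the outcome, as a careful person would: the job done as asked, in the order asked, and still so for the second after the job is handed in, with the robot touching nothing.
It also fails if it takes over 72 s, if anything falls off the work surface, if the arm or the gripper's body presses on something with over 40 N, if the wrist force passes 120 N, or if a joint passes its speed limit or range.

## Working session

There is one attempt and no reset: what is moved stays moved. The work goes in short steps, Python scripts to look and compute and a tool call to move; the robot and the scene stay as the last step left them, time stands still between calls to the robot, and variables do not carry over. Pictures are saved under pics/ and viewed, and the job is handed in when it is done.

Besides the shell and the picture viewer there is one more tool, called after "Request:" in YAML: its name, and indented under it one key for each argument. arm_command: Moves the arm, as the interface text tells. Its arguments: {"type":"object","properties":{"increments":{"type":"array"},"gripper":{"type":"number"},"grip_force":{"type":"number"}},"required":["increments"]}

```bash
mkdir -p pics; cat > h.py <<'E'
import numpy as np,cv2
from bench import state,camera,calibration,finish_job
from scipy.spatial.transform import Rotation as R
def cal(n):
    c=calibration(n);a=np.array(c["attitude"],float)
    M=a if a.shape==(3,3) else (R.from_rotvec(a).as_matrix() if a.size==3 else R.from_quat(a).as_matrix())
    return c,M,np.array(c["origin"],float)
def snap(n,f):
    c=cal(n);im=camera(n);cv2.imwrite("pics/"+f,im[:,:,::-1]);return im,c
def ray(C,u,v):
    c,M,o=C
    d=cv2.undistortPoints(np.array([[[u,v]]],float),np.array([[c["fx"],0,c["cx"]],[0,c["fy"],c["cy"]],[0,0,1]]),np.array([c["k1"],0,0,0,0.]))[0,0]
    return o,M@np.array([d[0],d[1],1.])
def onz(C,u,v,z):
    o,d=ray(C,u,v);return o+d*(z-o[2])/d[2]
def proj(C,p):
    c,M,o=C;q=M.T@(np.asarray(p,float)-o);s=q[:2]/q[2];s=s*(1+c["k1"]*(s@s));return np.array([c["fx"]*s[0]+c["cx"],c["fy"]*s[1]+c["cy"]])
E
python3 - <<'E'
from h import *
for n in("top","side","wrist"):
    im,c=snap(n,n+"0.png");print(n,c)
print(state())
E
```

```text
top ({'fx': 469.089375469332, 'fy': 469.089375469332, 'cx': 321.6305672440046, 'cy': 234.56575002520057, 'k1': -0.1260931013725533, 'origin': array([ 0.39901157, -0.06040193,  1.35828386]), 'attitude': array([-2.13788677,  2.15156012, -0.15455451])}, array([[-0.00619417, -0.98935658,  0.1453795 ],
       [-0.99997774,  0.00648865,  0.00155147],
       [-0.00247827, -0.14536665, -0.98937475]]), array([ 0.39901157, -0.06040193,  1.35828386]))
side ({'fx': 474.43969733845887, 'fy': 474.43969733845887, 'cx': 321.3505488366091, 'cy': 248.97792370841148, 'k1': -0.05222218871863842, 'origin': array([ 0.19914994, -0.87237634,  1.18581723]), 'attitude': array([-2.4017545,  0.5223791, -0.2100619])}, array([[ 0.90722942, -0.31396775,  0.27992682],
       [-0.4203555 , -0.70102082,  0.57608252],
       [ 0.0153632 , -0.64030779, -0.76796478]]), array([ 0.19914994, -0.87237634,  1.18581723]))
wrist ({'fx': 344.30828678515854, 'fy': 344.30828678515854, 'cx': 321.9754592948938, 'cy': 241.12032917855979, 'k1': -0.027400101534557738, 'origin': array([0.15240974, 0.6630522 , 0.37349668]), 'attitude': 
[... 198 characters left out ...]
[0.15240974, 0.6630522 , 0.37349668]))
{'time': 0.15, 'joint_positions': array([ 1.18622643e+00,  1.16409389e-01,  1.44210508e+00,  1.10795760e-05,
        1.58401324e+00, -3.77913743e-02]), 'joint_vel': array([-0.00112228, -0.00302215, -0.00236713, -0.00169927,  0.00088994,
        0.0005548 ]), 'effort': array([ 2.28431047e-03, -7.32502055e+01, -6.32857275e+01, -6.44753891e-05,
        4.91224186e-03,  1.11957424e-04]), 'tcp_pos': array([0.22935195, 0.63467096, 0.2132133 ]), 'ee_rot': array([-5.41957183e-01, -3.09428267e+00,  1.43240801e-03]), 'force': array([ 0.50276467, -0.02761881, -1.1097103 ]), 'ft_torque': array([-0.00637656, -0.01484923,  0.0218173 ]), 'opening': 1.0012198644682062}
```

View pics/top0.png

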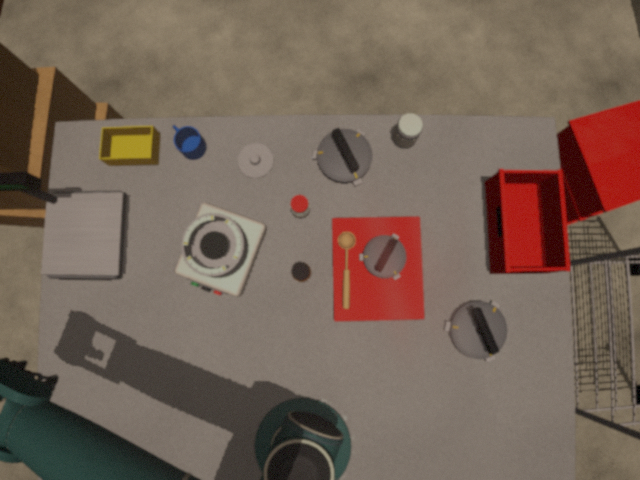

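View pics/side0.png

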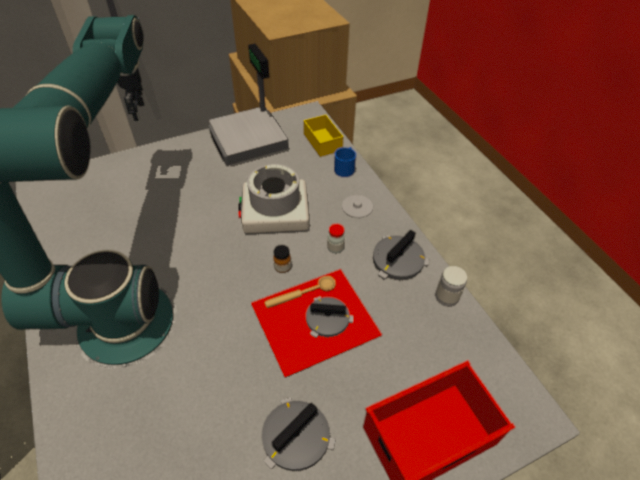

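The top view shows three grey covers: (344,155), (478,329), and (385,256) on the red board. The one on the board looks smaller, so I'll check its size. The cutter is at (214,245), with jars at (300,205) and (301,271).

```bash
python3 - <<'E'
from h import *
C=cal("top");S=cal("side")
im=cv2.imread("pics/top0.png")
a=cv2.resize(im[215:325,330:430],None,fx=4,fy=4,interpolation=cv2.INTER_CUBIC)
b=cv2.resize(im[195:305,170:270],None,fx=4,fy=4,interpolation=cv2.INTER_CUBIC)
cv2.imwrite("pics/crop_top.png",np.hstack([a,b]))
im=cv2.imread("pics/side0.png")
a=cv2.resize(im[270:375,250:385],None,fx=4,fy=4,interpolation=cv2.INTER_CUBIC)
cv2.imwrite("pics/crop_side.png",a)
hs=cv2.cvtColor(cv2.imread("pics/top0.png"),cv2.COLOR_BGR2HSV)
print("board",onz(C,378,268,.012))
# grey discs in top
for (u,v) in [(344,155),(478,329),(385,256)]:
    y,x=np.mgrid[:480,:640]
    m=((hs[...,1]<70)&(hs[...,2]<140)&(hs[...,2]>20)&(np.hypot(x-u,y-v)<40)).astype(np.uint8)
    m=cv2.morphologyEx(m,cv2.MORPH_CLOSE,np.ones((9,9)))
    k=max(cv2.findContours(m,0,2)[0],key=cv2.contourArea)
    print(u,v,cv2.minEnclosingCircle(k),cv2.contourArea(k), hs[v,u], hs[v-12,u-8])
for p in [(214,245),(300,205),(301,271)]: print(onz(C,*p,.15 if p[0]==214 else .085))
E
```

```text
board [ 0.49855287 -0.21985701  0.012     ]
344 155 ((344.0, 155.0), 39.962581634521484) 4900.0 [27 59 39] [10 47 49]
478 329 ((478.0, 329.0), 39.962581634521484) 4900.0 [ 9 75 34] [12 38 88]
385 256 ((383.9869689941406, 256.2304382324219), 22.160799026489258) 1263.5 [  4 119  90] [  6  59 117]
[0.55083365 0.2230247  0.15      ]
[0.66932608 0.00103288 0.085     ]
[ 0.48647634 -0.00176317  0.085     ]
```

View pics/crop_top.png

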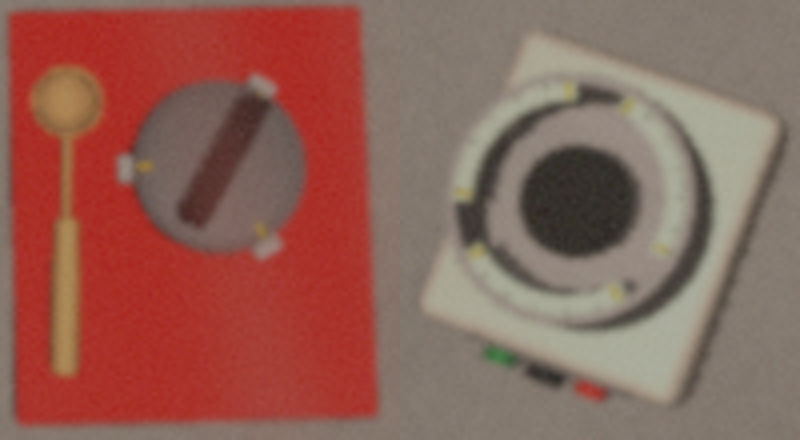

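View pics/crop_side.png

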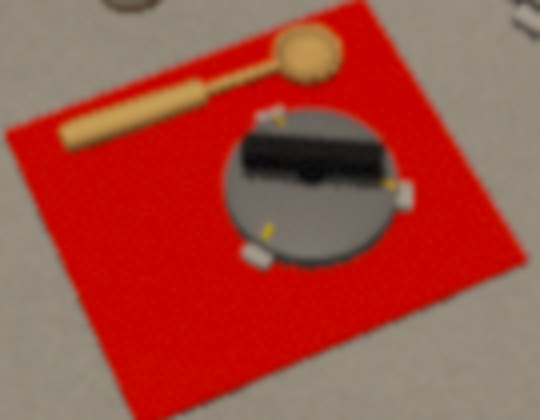

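View pics/wrist0.png

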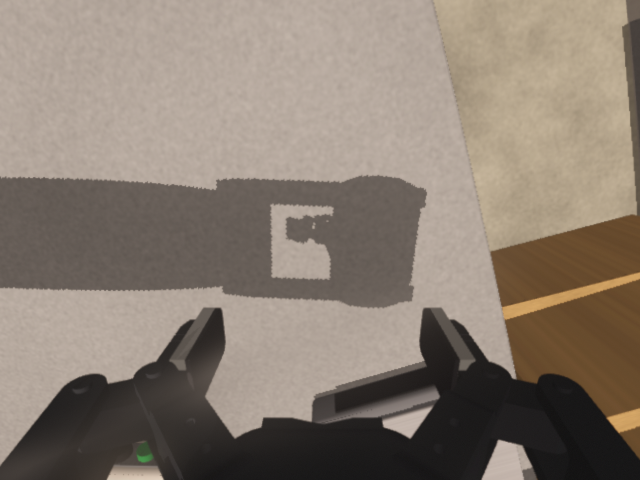

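```bash
cat > m.py <<'E'
from h import *
def cents(im,lo,hi,box,amin=2,amax=9999):
    hs=cv2.cvtColor(im,cv2.COLOR_RGB2HSV);m=cv2.inRange(hs,lo,hi)
    q=np.zeros_like(m);q[box[1]:box[3],box[0]:box[2]]=255;m&=q
    n,l,s,c=cv2.connectedComponentsWithStats(m)
    return [(c[i].round(2),s[i,4]) for i in range(1,n) if amin<=s[i,4]<=amax]
def fitc(P):
    P=np.array(P)[:,:2];A=np.c_[2*P,np.ones(len(P))];x=np.linalg.lstsq(A,(P**2).sum(1),rcond=None)[0]
    return x[:2],np.sqrt(x[2]+x[:2]@x[:2])
E
python3 - <<'E'
from m import *
for n,bc,bm in(("top",(355,225,415,290),(170,195,270,305)),("side",(300,285,362,345),(235,155,310,220))):
    im=cv2.imread("pics/%s0.png"%n)[:,:,::-1].copy();C=cal(n)
    print(n,"cover marks",[(c,a,onz(C,*c,.038)) for c,a in cents(im,(18,70,70),(36,255,255),bc)])
    print(n,"mouth marks")
    P=[]
    for c,a in cents(im,(18,60,90),(38,255,255),bm):
        p=onz(C,*c,.15);P.append(p);print(c,a,p)
    if len(P)>3:
        c,r=fitc(P);print(c,r,[np.degrees(np.arctan2(p[1]-c[1],p[0]-c[0])).round(1) for p in P])
C=cal("top")
for s in [(262,85),(126,168),(266,246)]: print("lug",onz(C,330+s[0]/4,215+s[1]/4,.022))
for s in [(195,215),(258,95)]: print("bar",onz(C,330+s[0]/4,215+s[1]/4,.078))
E
```

```text
top cover marks [(array([365.5 , 256.33]), np.int32(6), array([ 0.52997592, -0.18203934,  0.038     ])), (array([394.5, 272. ]), np.int32(2), array([ 0.48491216, -0.2632712 ,  0.038     ]))]
top mouth marks
[211.6 217.5] 10 [0.62396575 0.23148135 0.15      ]
[226.33 221.  ] 9 [0.61426324 0.19191488 0.15      ]
[185.79 243.  ] 14 [0.55650438 0.2984693  0.15      ]
[188.64 257.36] 14 [0.51860325 0.28956701 0.15      ]
[234.8 256.6] 5 [0.52016134 0.1675026  0.15      ]
[223.44 267.78] 9 [0.49114656 0.19673544 0.15      ]
[0.55396621 0.22859048] 0.07021733285588443 [np.float64(2.4), np.float64(-31.3), np.float64(87.9), np.float64(120.1), np.float64(-119.0), np.float64(-153.1)]
side cover marks [(array([326.89, 285.96]), np.int32(27), array([ 0.57259028, -0.14735333,  0.038     ])), (array([300. , 292.5]), np.int32(2), array([ 0.49082635, -0.13622748,  0.038     ])), (array([319.33, 299.89]), np.int32(9), array([ 0.53158005, -0.18295611,  0.038     ])), (array([346.5, 315.7]), np.int32(10), array([ 0.5792118 , -0.26309804,  0.038     ])), (array([316.41, 327.65]), np.int32(17), array([ 0.485729 , -0.2632553,  0.038    ]))]
side mouth marks
[265.78 167.11] 9 [0.55707017 0.30120003 0.15      ]
[256.12 171.88] 8 [0.51970061 0.29167256 0.15      ]
[292.13 174.4 ] 15 [0.62301142 0.23205882 0.15      ]
[294.  181.5] 16 [0.61531675 0.1978346  0.15      ]
[258.08 191.42] 12 [0.49377485 0.2011855  0.15      ]
[269.5  194.81] 16 [0.52120996 0.17203709 0.15      ]
[0.55488268 0.23224265] 0.0688774524899896 [np.float64(88.2), np.float64(120.6), np.float64(-0.2), np.float64(-29.7), np.float64(-153.1), np.float64(-119.2)]
lug [ 0.58905584 -0.27143669  0.022     ]
lug [ 0.52972313 -0.17200831  0.022     ]
lug [ 0.47305331 -0.27114108  0.022     ]
bar [ 0.49160079 -0.2140542   0.078     ]
bar [ 0.57413489 -0.25961252  0.078     ]
```

Bar and marks agree. The cover is centred near (0.5325,-0.2366), lugs at -29.6° mod 120, with a mark radius of 53 mm and a body radius of about 62 mm. So the board cover is the one meant; the other two are larger. The mouth is near (0.554,0.230), with its gaps at -15.5° mod 120. I'll move above the cover and refine with the wrist camera.

```bash
cat >> h.py <<'E'
def yaw_y():
    M=R.from_rotvec(state()["ee_rot"]).as_matrix();return np.degrees(np.arctan2(M[1,1],M[0,1])),M
def go(x,y,z,yd=None):
    s=state();a,M=yaw_y()
    d=M.T@(np.array([x,y,z])-s["tcp_pos"])*1000
    print("now",s["tcp_pos"].round(4),"yaw_y",a.round(2),"tilt",M[:,2].round(4),"j6",s["joint_positions"][5].round(3),"t",s["time"])
    print("tool shift mm (current axes)",d.round(1)," rz deg",None if yd is None else round(a-yd,2))
    if yd is not None:
        b=np.radians(yd);M2=np.c_[[-np.sin(b),np.cos(b),0],[np.cos(b),np.sin(b),0],[0,0,-1]]
        M2[:,0]=np.cross(M2[:,1],M2[:,2]);print("after turn",(M2.T@(np.array([x,y,z])-s["tcp_pos"])*1000).round(1))
E
python3 -c "
from h import *
go(.5325,-.2366,.21,60.4)"
```

```text
now [0.2294 0.6347 0.2132] yaw_y 70.13 tilt [-4.e-04 -9.e-04 -1.e+00] j6 -0.038 t 0.15
tool shift mm (current axes) [-581.2 -716.4    3.9]  rz deg 9.73
after turn [-693.9 -607.8    3.2]
```

Request:
arm_command:
  increments:
    - [0, 0, -10, 0, 0, 4.9]
    - [0, 0, -10, 0, 0, 4.8]
    - [-15, -13, 0, 0, 0, 0]
    - [-25, -22, 0, 0, 0, 0]
    - [-25, -22, 0, 0, 0, 0]
    - [-25, -22, 0, 0, 0, 0]
    - [-25, -22, 0, 0, 0, 0]
    - [-25, -22, 0, 0, 0, 0]
  gripper: 0.2

```text
time: 0.82
tcp_pos: [0.2906, 0.4572, 0.2335]
ee_rot: [-0.801, -3.038, 0.001]
force: [1.0, 0.8, -0.1]
opening: 0.601
```

Request:
arm_command:
  increments:
    - [-25, -22, 0, 0, 0, 0]
    - [-25, -22, 0, 0, 0, 0]
    - [-25, -22, 0, 0, 0, 0]
    - [-25, -22, 0, 0, 0, 0]
    - [-25, -22, 0, 0, 0, 0]
    - [-25, -22, 0, 0, 0, 0]
    - [-25, -22, 0, 0, 0, 0]
    - [-25, -22, 0, 0, 0, 0]

```text
time: 1.48
tcp_pos: [0.3776, 0.2054, 0.2338]
ee_rot: [0.801, 3.037, 0.0]
force: [0.5, 0.1, -0.1]
opening: 0.601
```

Request:
arm_command:
  increments:
    - [-25, -22, 0, 0, 0, 0]
    - [-25, -22, 0, 0, 0, 0]
    - [-25, -22, 0, 0, 0, 0]
    - [-25, -22, 0, 0, 0, 0]
    - [-25, -22, 0, 0, 0, 0]
    - [-25, -22, 0, 0, 0, 0]
    - [-25, -22, 0, 0, 0, 0]
    - [-25, -22, 0, 0, 0, 0]

```text
time: 2.15
tcp_pos: [0.4648, -0.0466, 0.2338]
ee_rot: [0.802, 3.037, 0.0]
force: [1.0, 0.7, 0.5]
opening: 0.598
```

Request:
arm_command:
  increments:
    - [-25, -22, 0, 0, 0, 0]
    - [-25, -22, 0, 0, 0, 0]
    - [-25, -22, 5, 0, 0, 0]
    - [-25, -22, 5, 0, 0, 0]
    - [-25, -22, 5, 0, 0, 0]
    - [-20, -18, 5, 0, 0, 0]
    - [0, 0, 0, 0, 0, 0]
    - [0, 0, 0, 0, 0, 0]

```text
time: 2.82
tcp_pos: [0.5274, -0.2286, 0.2127]
ee_rot: [-0.804, -3.035, -0.001]
force: [-0.7, 0.2, 0.7]
opening: 0.596
```

```bash
python3 -c "
from h import *
im,C=snap('wrist','w1.png')
go(.5325,-.2366,.11,60.4)"
```

```text
now [ 0.5275 -0.2277  0.2134] yaw_y 60.39 tilt [-9.e-04  6.e-04 -1.e+00] j6 -1.506 t 2.8667
tool shift mm (current axes) [ -8.9  -5.2 103.4]  rz deg -0.01
after turn [ -8.8  -5.2 103.4]
```

View pics/w1.png

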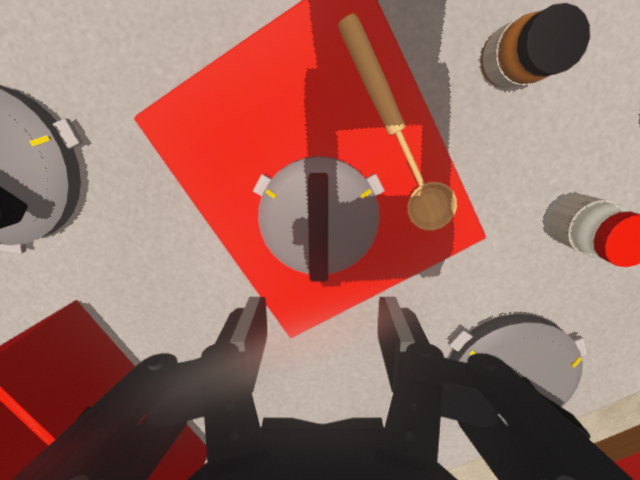

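The wrist view shows the cover with its bar at u≈319, v 173 to 280, parallel to the jaw plane. The yellow marks are at (270,193) and (367,193).

```bash
python3 - <<'E'
from m import *
im=cv2.imread("pics/w1.png")[:,:,::-1].copy();C=cal("wrist")
P=[(c,a,onz(C,*c,.038)) for c,a in cents(im,(18,120,70),(36,255,255),(255,180,385,205),5)]
print(P)
cv2.imwrite("pics/w1c.png",cv2.resize(im[150:300,240:400,::-1],None,fx=4,fy=4))
for x,y,z,a in [(.5325,-.2366,.078,-29.6)]:
    b=np.radians(a);d=np.array([np.cos(b),np.sin(b),0]);n=np.array([-d[1],d[0],0])
    for s in(1,-1):
        for t in(1,-1): print(proj(C,np.array([x,y,z])+s*.05*d+t*.009*n))
    for k in (90.4,-29.6,-149.6): print("mark",proj(C,[x+.0534*np.cos(np.radians(k)),y+.0534*np.sin(np.radians(k)),.038]))
E
```

```text
[(array([270.55, 193.37]), np.int32(51), array([ 0.48645598, -0.26241153,  0.038     ])), (array([365.67, 193.35]), np.int32(55), array([ 0.53282263, -0.18107986,  0.038     ]))]
[325.8762312  282.30984631]
[306.83055596 282.33503303]
[326.09920869 175.63730051]
[304.9939999  175.67669333]
mark [363.4320311  193.79764329]
mark [316.96887257 268.89890443]
mark [269.50420745 193.96221   ]
```

View pics/w1c.png

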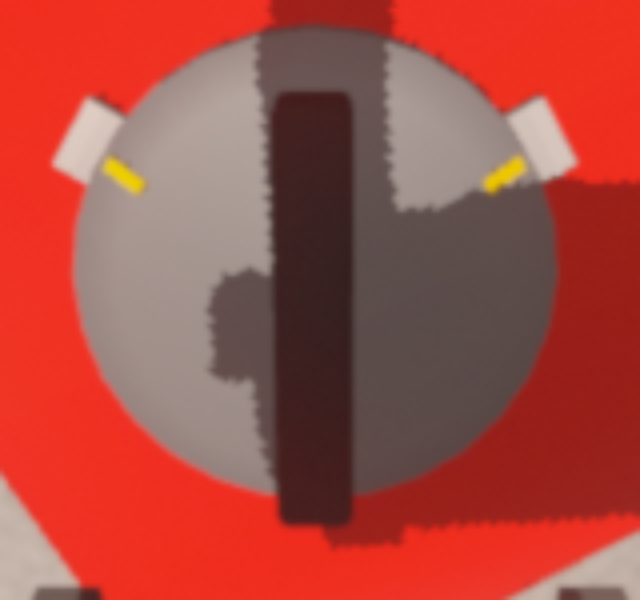

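```bash
python3 -c "
from h import *
go(.5328,-.2347,.11,60.4)
C=cal('wrist')
for z in(.21,.15,.1):
  p=state()['tcp_pos'];print(proj(C,[p[0],p[1],z]))"
```

```text
now [ 0.5275 -0.2277  0.2134] yaw_y 60.39 tilt [-9.e-04  6.e-04 -1.e+00] j6 -1.506 t 2.8667
tool shift mm (current axes) [ -8.2  -3.4 103.4]  rz deg -0.01
after turn [ -8.1  -3.4 103.4]
[321.55493934 289.24149766]
[321.67755881 250.10023217]
[321.7425684  229.37329369]
```

Request:
arm_command:
  increments:
    - [-2, -1, 10, 0, 0, 0]
    - [-2, -1, 20, 0, 0, 0]
    - [-2, -1, 20, 0, 0, 0]
    - [-2, 0, 20, 0, 0, 0]
    - [0, 0, 20, 0, 0, 0]
    - [0, 0, 13, 0, 0, 0]
    - [0, 0, 0, 0, 0, 0]
    - [0, 0, 0, 0, 0, 0]

```text
time: 3.53
tcp_pos: [0.533, -0.2337, 0.1109]
ee_rot: [-0.801, -3.037, -0.0]
force: [1.2, -0.6, 0.2]
opening: 0.601
```

```bash
python3 -c "
from h import *
im,C=snap('wrist','w2.png')
go(.5328,-.2347,.068,60.4)"
```

```text
now [ 0.5334 -0.234   0.1118] yaw_y 60.46 tilt [ 9.e-04 -5.e-04 -1.e+00] j6 -1.512 t 3.5833
tool shift mm (current axes) [ 0.2 -0.9 43.8]  rz deg 0.06
after turn [ 0.2 -0.9 43.8]
```

View pics/w2.png

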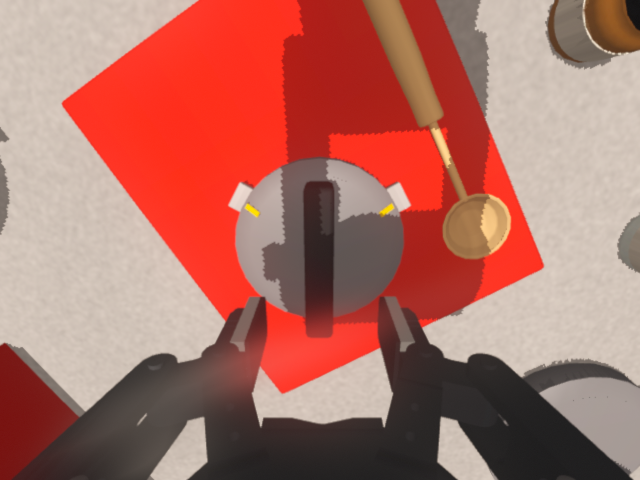

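```bash
python3 - <<'E'
from m import *
C=cal("wrist");im=cv2.imread("pics/w2.png")[:,:,::-1].copy()
s=state();a,M=yaw_y()
for z in(.078,):
    for x in(.05,-.05):
        p=s["tcp_pos"]+M[:,0]*x;p[2]=z;print(proj(C,p))
P=[onz(C,*c,.038) for c,ar in cents(im,(18,120,70),(36,255,255),(235,195,405,225),5)]
for p in P: print((M.T@(p-s["tcp_pos"])*1000).round(1),"expect x +26.7 y +-46.2")
cv2.imwrite("pics/w2c.png",cv2.resize(im[160:350,240:400,::-1],None,fx=3,fy=3))
E
```

```text
[321.40825763 184.77583385]
[321.7018042  336.61033055]
[ 26.1 -48.6  73.8] expect x +26.7 y +-46.2
[26.  45.1 73.8] expect x +26.7 y +-46.2
```

View pics/w2c.png

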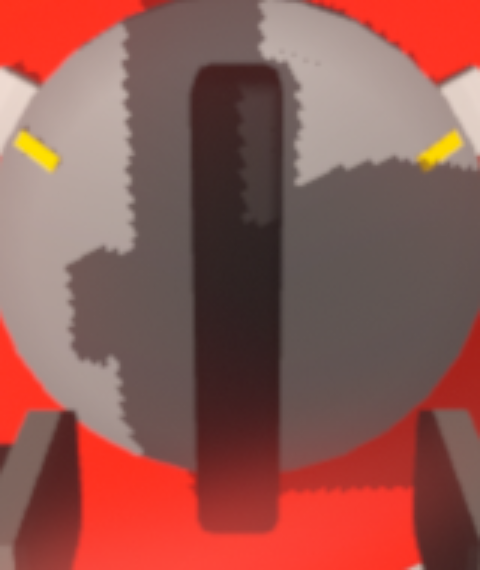

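Request:
arm_command:
  increments:
    - [0, -1.5, 10, 0, 0, 0]
    - [0, 0, 15, 0, 0, 0]
    - [0, 0, 12, 0, 0, 0]
    - [0, 0, 6.5, 0, 0, 0]
    - [0, 0, 0, 0, 0, 0]
    - [0, 0, 0, 0, 0, 0]

```text
time: 4.08
tcp_pos: [0.5324, -0.2356, 0.0674]
ee_rot: [-0.802, -3.037, -0.0]
force: [1.4, -0.1, 0.1]
opening: 0.601
```

Request:
arm_command:
  increments:
    - [0, 0, 0, 0, 0, 0]
    - [0, 0, 0, 0, 0, 0]
    - [0, 0, 0, 0, 0, 0]
    - [0, 0, 0, 0, 0, 0]
    - [0, 0, 0, 0, 0, 0]
    - [0, 0, 0, 0, 0, 0]
    - [0, 0, 0, 0, 0, 0]
    - [0, 0, 0, 0, 0, 0]
  gripper: -1
  grip_force: 60

```text
time: 4.75
tcp_pos: [0.5324, -0.2356, 0.0674]
ee_rot: [0.802, 3.038, -0.0]
force: [0.4, -0.3, -0.1]
opening: -0.001
```

```bash
python3 -c "
from h import *
im,C=snap('wrist','w3.png')
s=state();print(s['force'],s['ft_torque'],s['opening'])
go(.5328,-.2347,.068,60.4)"
```

```text
[-0.78226575 -0.44846892  0.70929816] [ 0.00682954 -0.00443778  0.01109209] 0.001984637612498391
now [ 0.5324 -0.2355  0.0673] yaw_y 60.43 tilt [ 1.e-04 -0.e+00 -1.e+00] j6 -1.515 t 4.8
tool shift mm (current axes) [ 0.1  0.9 -0.7]  rz deg 0.03
after turn [ 0.1  0.9 -0.7]
```

View pics/w3.png

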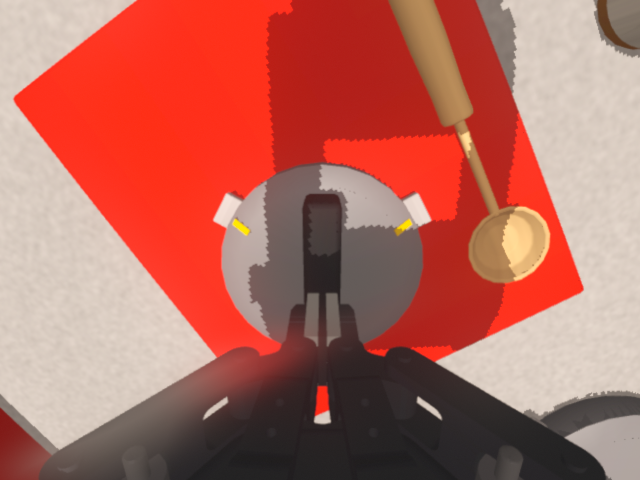

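The opening reads 0 (shut), so the pads are probably not on the bar. I'll look closer before doing anything else.

```bash
python3 - <<'E'
from m import *
C=cal("wrist");im=cv2.imread("pics/w3.png")[:,:,::-1].copy()
s=state();a,M=yaw_y()
for z in(.08,.078,.065,.045): print(z,proj(C,[*s["tcp_pos"][:2],z]))
for x in(.05,-.05):
    p=s["tcp_pos"]+M[:,0]*x;p[2]=.078;print("end",proj(C,p))
P=[onz(C,*c,.038) for c,ar in cents(im,(18,120,70),(36,255,255),(225,205,420,245),5)]
for p in P: print((M.T@(p-s["tcp_pos"])*1000).round(1),"expect x +26.7 y +-46.2")
a=cv2.resize(im[170:370,220:430,::-1],None,fx=3,fy=3)
cv2.imwrite("pics/w3c.png",a[:600])
im2,C2=snap("side","s3.png")
cv2.imwrite("pics/s3c.png",cv2.resize(im2[250:370,250:390,::-1],None,fx=4,fy=4))
E
```

```text
0.08 [321.48557182 304.27307705]
0.078 [321.49256216 302.25414508]
0.065 [321.53445485 290.15792343]
0.045 [321.58887562 274.45225544]
end [321.27956825 201.51966387]
end [321.66943717 384.87928096]
[ 26.8 -46.4  29.3] expect x +26.7 y +-46.2
[26.6 46.7 29.3] expect x +26.7 y +-46.2
```

View pics/w3c.png

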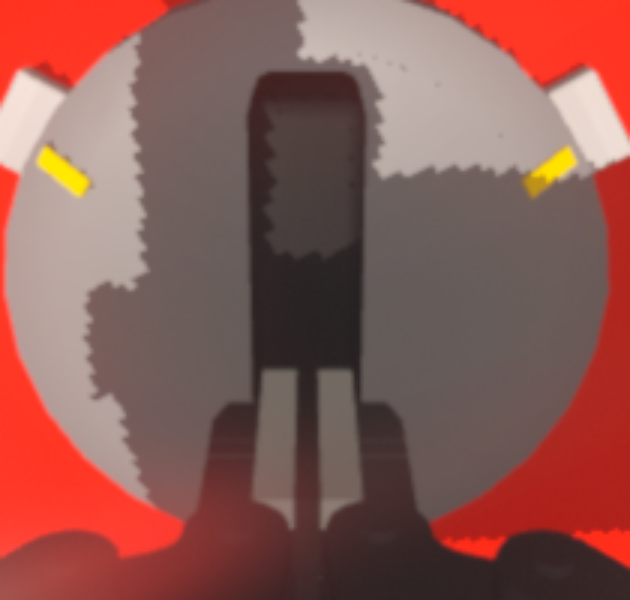

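View pics/s3c.png

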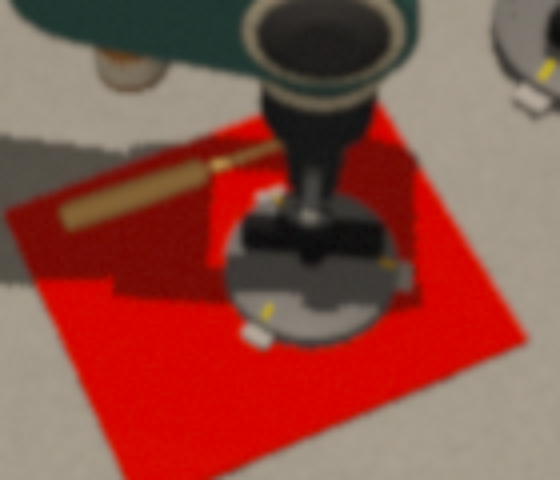

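```bash
python3 - <<'E'
from m import *
s=state();a,M=yaw_y();S=cal("side");T=cal("top");W=cal("wrist")
for z in(.045,.0673,.09,.11,.13): print(z,"side",proj(S,[*s["tcp_pos"][:2],z]))
print("bar top ctr side",proj(S,[.5324,-.2355,.078]),"bottom",proj(S,[.5324,-.2355,.052]))
for t in([11,0,22],[11,9,22],[-11,0,22],[11,0,-22],[11,9,-22]): print(t,proj(W,s["tcp_pos"]+M@np.array(t)/1000))
im=cv2.imread("pics/s3.png")
cv2.imwrite("pics/s3d.png",cv2.resize(im[265:345,290:370],None,fx=7,fy=7,interpolation=cv2.INTER_CUBIC))
print(s["joint_positions"])
E
```

```text
0.045 side [327.41836497 312.61803035]
0.0673 side [327.62101088 308.32085331]
0.09 side [327.83276122 303.82883247]
0.11 side [328.02407038 299.768881  ]
0.13 side [328.21998774 295.60959534]
bar top ctr side [327.71526946 306.20582723] bottom [327.47664006 311.26858885]
[11, 0, 22] [321.56645163 256.95093864]
[11, 9, 22] [337.41492584 256.93110925]
[-11, 0, 22] [321.63453974 291.79864918]
[11, 0, -22] [321.41734303 292.74345731]
[11, 9, -22] [341.54869321 292.71656507]
[-4.60363244e-01 -6.53358688e-03  1.81091168e+00  2.56527032e-05
  1.33720554e+00 -1.51507744e+00]
```

View pics/s3d.png

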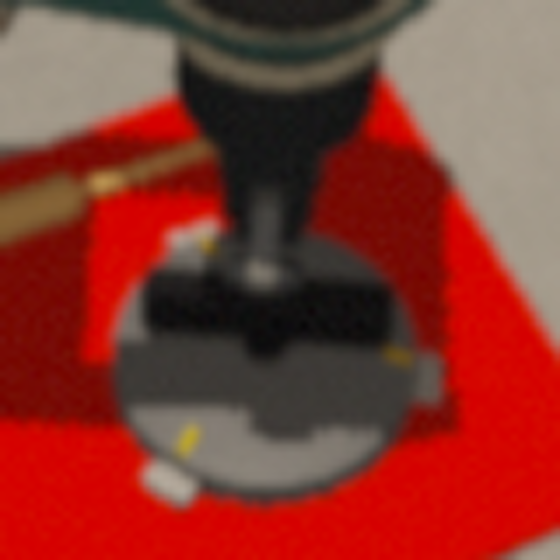

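The images disagree with the stated tool frame. The side view puts the shut fingertips at z≈0.09, at pixel (327,304), and the wrist view puts them at tool z≈-22 mm, at v=293. The text says +22 mm. So the pads closed above the bar without touching it, and nothing moved. I'll use the measured fingertip position: open, then go 43 mm lower in stages, watching force and picture.

Request:
arm_command:
  increments:
    - [0, 0, 0, 0, 0, 0]
    - [0, 0, 0, 0, 0, 0]
    - [0, 0, 0, 0, 0, 0]
    - [0, 0, 0, 0, 0, 0]
    - [0, 0, 8, 0, 0, 0]
    - [0, 0, 8, 0, 0, 0]
    - [0, 0, 4, 0, 0, 0]
    - [0, 0, 0, 0, 0, 0]
  gripper: 0.2

```text
time: 5.52
tcp_pos: [0.5317, -0.2352, 0.0455]
ee_rot: [-0.801, -3.035, -0.001]
force: [0.0, 0.1, -0.7]
opening: 0.597
```

```bash
python3 - <<'E'
from m import *
im,C=snap('wrist','w4.png');im2,S=snap("side","s4.png")
s=state();print(s['force'],s['opening'])
cv2.imwrite("pics/s4d.png",np.hstack([cv2.resize(im2[265:345,290:370,::-1],(400,400)),cv2.resize(im[170:400,200:440,::-1],(400,400))]))
go(.5324,-.2355,.024,60.4)
E
```

```text
[-0.04275343 -0.00369585  0.1852708 ] 0.6003998897797502
now [ 0.5322 -0.2355  0.0469] yaw_y 60.43 tilt [-6.e-04  3.e-04 -1.e+00] j6 -1.515 t 5.6167
tool shift mm (current axes) [-0.2  0.1 22.9]  rz deg 0.03
after turn [-0.2  0.1 22.9]
```

View pics/s4d.png

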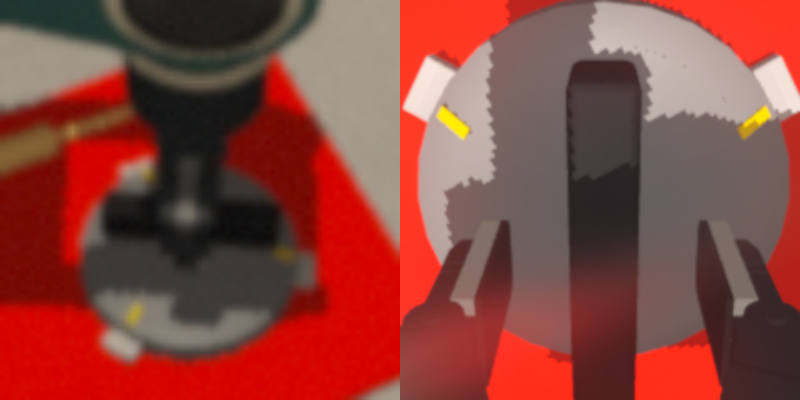

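Request:
arm_command:
  increments:
    - [0, 0, 6, 0, 0, 0]
    - [0, 0, 6, 0, 0, 0]
    - [0, 0, 5, 0, 0, 0]
    - [0, 0, 5, 0, 0, 0]
    - [0, 0, 0, 0, 0, 0]
    - [0, 0, 0, 0, 0, 0]

```text
time: 6.12
tcp_pos: [0.5322, -0.2354, 0.0249]
ee_rot: [-0.802, -3.037, -0.0]
force: [-0.2, 0.1, 0.5]
opening: 0.6
```

```bash
python3 - <<'E'
from m import *
im,C=snap('wrist','w5.png');im2,S=snap("side","s5.png")
s=state();print(s['force'],s['opening'])
cv2.imwrite("pics/s5d.png",np.hstack([cv2.resize(im2[265:345,290:370,::-1],(400,400)),cv2.resize(im[170:480,180:460,::-1],(360,400))]))
go(.5324,-.2355,.024,60.4)
E
```

```text
[-0.12451938 -0.20830805  0.41082521] 0.6007444727937299
now [ 0.5325 -0.2356  0.0255] yaw_y 60.43 tilt [ 2.e-04 -1.e-04 -1.e+00] j6 -1.515 t 6.2167
tool shift mm (current axes) [0.1 0.  1.5]  rz deg 0.03
after turn [0.1 0.  1.5]
```

View pics/s5d.png

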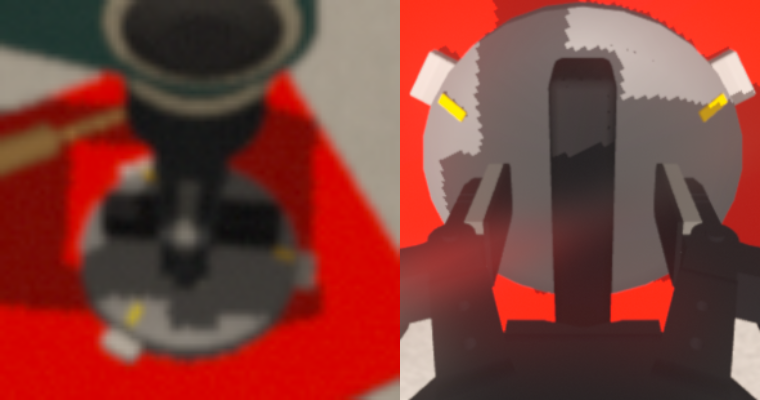

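Request:
arm_command:
  increments:
    - [0, 0, 0, 0, 0, 0]
    - [0, 0, 0, 0, 0, 0]
    - [0, 0, 0, 0, 0, 0]
    - [0, 0, 0, 0, 0, 0]
    - [0, 0, 0, 0, 0, 0]
    - [0, 0, 0, 0, 0, 0]
  gripper: -1
  grip_force: 60

```text
time: 6.72
tcp_pos: [0.5325, -0.2357, 0.0257]
ee_rot: [0.802, 3.037, -0.0]
force: [-1.7, 0.2, 5.6]
opening: 0.202
```

```bash
python3 - <<'E'
from m import *
im,C=snap('wrist','w6.png')
s=state();print(s['force'],s['ft_torque'],s['opening'])
a,M=yaw_y()
P=[onz(C,*c,.038) for c,ar in cents(im,(18,120,70),(36,255,255),(200,195,450,265),5)]
for p in P: print((M.T@(p-s["tcp_pos"])*1000).round(1),"expect x +26.7 y +-46.2")
E
```

```text
[-0.59442688 -0.46165333  6.23766421] [-0.06645199  0.19599129 -0.046598  ] 0.19973901641886477
[ 27.1 -46.2 -12.3] expect x +26.7 y +-46.2
[ 26.8  46.7 -12.3] expect x +26.7 y +-46.2
```

View pics/w6.png

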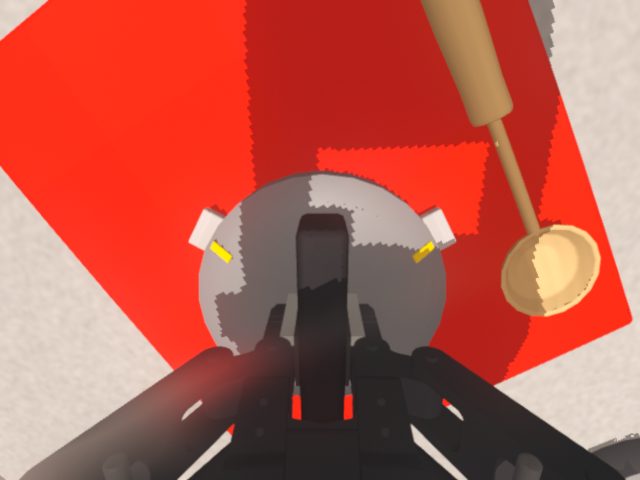

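The bar is gripped: opening 0.20 (about 17 mm) and cover centred on the tool within 0.5 mm. The bar centre is 39 mm above the reported TCP. Next I'll lift.

Request:
arm_command:
  increments:
    - [0, 0, -3, 0, 0, 0]
    - [0, 0, -7, 0, 0, 0]
    - [0, 0, -15, 0, 0, 0]
    - [0, 0, -20, 0, 0, 0]
    - [0, 0, -20, 0, 0, 0]
    - [0, 0, -15, 0, 0, 0]
    - [0, 0, -5, 0, 0, 0]
    - [0, 0, 0, 0, 0, 0]

```text
time: 7.43
tcp_pos: [0.5328, -0.2357, 0.1116]
ee_rot: [0.801, 3.036, -0.0]
force: [-0.5, -0.1, -4.2]
opening: 0.201
```

```bash
python3 - <<'E'
from m import *
s=state();print(s['force'],s['ft_torque'],s['opening'])
im,C=snap('side','s7.png')
cv2.imwrite("pics/s7c.png",cv2.resize(im[220:370,250:400,::-1],None,fx=4,fy=4))
go(.699,.190,.2,74.5)
E
```

```text
[-0.4512628  -0.09185806 -4.15293886] [ 0.0170513  -0.00830607  0.06717657] 0.20136248727669917
now [ 0.5323 -0.2355  0.1102] yaw_y 60.43 tilt [ 1.e-04 -0.e+00 -1.e+00] j6 -1.515 t 7.4833
tool shift mm (current axes) [ 65.  452.3 -89.8]  rz deg -14.07
after turn [-46.9 454.6 -89.8]
```

View pics/s7c.png

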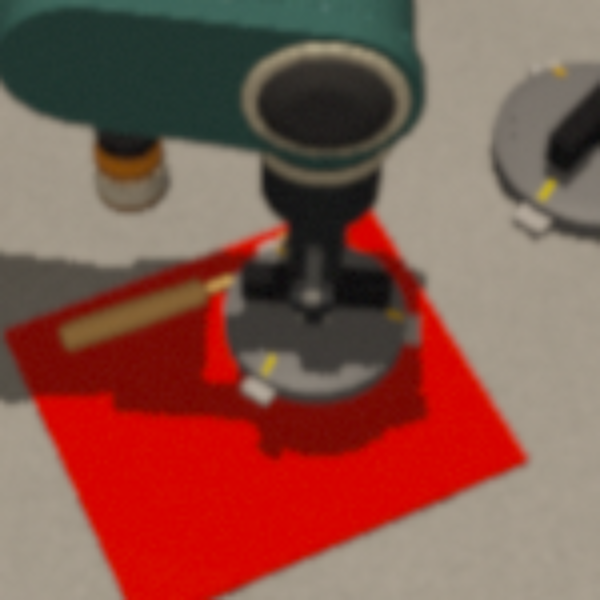

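Request:
arm_command:
  increments:
    - [0, 0, -15, 0, 0, -2]
    - [0, 0, -25, 0, 0, -4]
    - [0, 0, -25, 0, 0, -4]
    - [0, 0, -15, 0, 0, -4]
    - [-1, 10, -10, 0, 0, 0]
    - [-2, 20, 0, 0, 0, 0]
    - [-3, 25, 0, 0, 0, 0]
    - [-3, 25, 0, 0, 0, 0]

```text
time: 8.15
tcp_pos: [0.5624, -0.1597, 0.1987]
ee_rot: [-0.43, -3.11, -0.001]
force: [-0.0, -0.3, -4.6]
opening: 0.203
```

Request:
arm_command:
  increments:
    - [-3, 28, 0, 0, 0, 0]
    - [-3, 28, 0, 0, 0, 0]
    - [-3, 28, 0, 0, 0, 0]
    - [-3, 28, 0, 0, 0, 0]
    - [-3, 28, 0, 0, 0, 0]
    - [-3, 28, 0, 0, 0, 0]
    - [-3, 28, 0, 0, 0, 0]
    - [-3, 28, 0, 0, 0, 0]

```text
time: 8.82
tcp_pos: [0.6456, 0.0505, 0.1983]
ee_rot: [-0.428, -3.11, 0.0]
force: [-0.1, -0.3, -3.8]
opening: 0.203
```

Request:
arm_command:
  increments:
    - [-3, 28, 0, 0, 0, 0]
    - [-3, 28, 0, 0, 0, 0]
    - [-3, 28, 0, 0, 0, 0]
    - [-2, 28, 0, 0, 0, 0]
    - [-2, 22, 0, 0, 0, 0]
    - [-1, 15, 0, 0, 0, 0]
    - [0, 0, 0, 0, 0, 0]
    - [0, 0, 0, 0, 0, 0]

```text
time: 9.48
tcp_pos: [0.6989, 0.1888, 0.1987]
ee_rot: [-0.425, -3.111, 0.001]
force: [0.2, -0.4, -3.3]
opening: 0.199
```

```bash
python3 - <<'E'
from m import *
im,C=snap('wrist','w8.png')
go(.554,.2304,.2,74.5)
P=[]
cs=cents(im,(18,90,90),(38,255,255),(0,0,640,480),8)
for c,a in cs: print(c,a,onz(C,*c,.15).round(4))
E
```

```text
now [0.6989 0.188  0.1992] yaw_y 74.4 tilt [-1.5e-03 -6.0e-04 -1.0e+00] j6 -1.071 t 9.5333
tool shift mm (current axes) [150.9   1.9  -0.6]  rz deg -0.1
after turn [150.9   2.1  -0.8]
[360.51 126.25] 122 [0.6264 0.2323 0.15  ]
[288.73 126.73] 132 [0.6155 0.1922 0.15  ]
[  2.99 188.84] 147 [0.6009 0.0089 0.15  ]
[607.03 294.89] 7624 [0.7785 0.3709 0.15  ]
[220.83 251.7 ] 234 [0.6772 0.1267 0.15  ]
[422.9  251.65] 236 [0.7124 0.2531 0.15  ]
[ 48.57 351.86] 74 [ 0.7166 -0.0255  0.15  ]
[153.89 381.83] 63 [0.7615 0.0397 0.15  ]
```

View pics/w8.png

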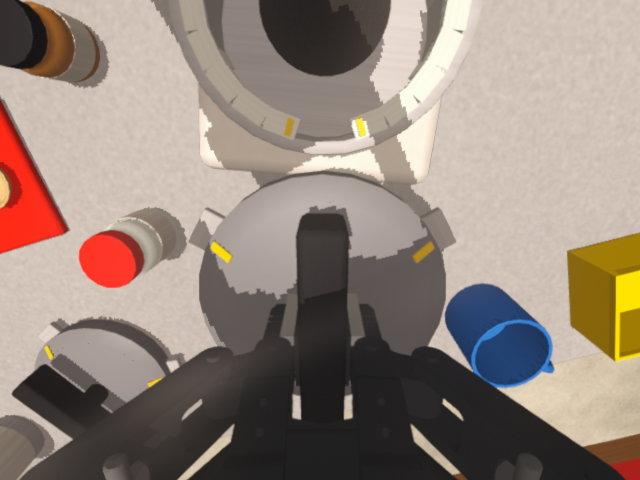

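The wrist view shows the near gap marks at (289,127) and (361,126). The mouth is only partly in view, so I'll back off and up to see all six marks.

Request:
arm_command:
  increments:
    - [-5, 0, -15, 0, 0, 0]
    - [-10, 0, -25, 0, 0, 0]
    - [-10, 0, -30, 0, 0, 0]
    - [-10, 0, -25, 0, 0, 0]
    - [-5, 0, -15, 0, 0, 0]
    - [0, 0, 0, 0, 0, 0]
    - [0, 0, 0, 0, 0, 0]

```text
time: 10.12
tcp_pos: [0.7378, 0.1765, 0.3102]
ee_rot: [0.428, 3.112, 0.0]
force: [0.3, -0.3, -4.6]
opening: 0.202
```

```bash
python3 - <<'E'
from m import *
im,C=snap('wrist','w9.png')
go(.554,.2304,.2,74.5)
P=[]
for c,a in cents(im,(18,90,90),(38,255,255),(150,0,500,230),8):
    p=onz(C,*c,.15);P.append(p);print(c,a,p.round(4))
c,r=fitc(P);print(c,r,[np.degrees(np.arctan2(p[1]-c[1],p[0]-c[0])).round(1) for p in P])
E
```

```text
now [0.7374 0.1768 0.3089] yaw_y 74.37 tilt [-1.4e-03 -3.0e-04 -1.0e+00] j6 -1.096 t 10.1667
tool shift mm (current axes) [190.9   2.3 109.1]  rz deg -0.13
after turn [191.1   2.7 108.9]
[349.45  75.64] 64 [0.6266 0.2322 0.15  ]
[300.77  75.77] 62 [0.6155 0.1924 0.15  ]
[0.1743852  0.33689218] 0.4641782940590598 [np.float64(-13.0), np.float64(-18.1)]
```

View pics/w9.png

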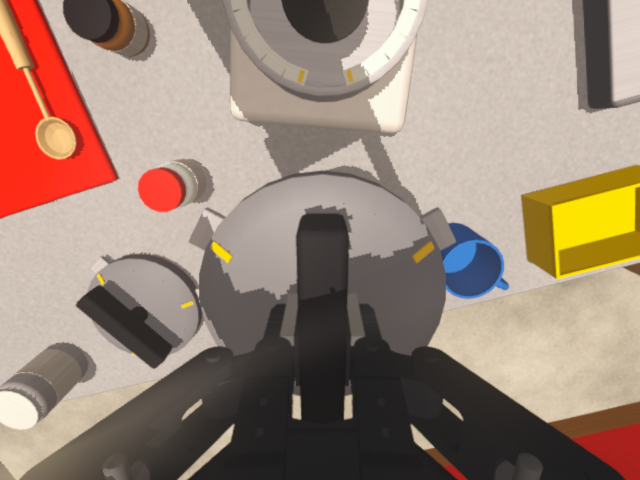

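Request:
arm_command:
  increments:
    - [-10, 0, -5, 0, 0, 0]
    - [-20, 0, -15, 0, 0, 0]
    - [-20, 0, -15, 0, 0, 0]
    - [-15, 0, -10, 0, 0, 0]
    - [-5, 0, -5, 0, 0, 0]
    - [0, 0, 0, 0, 0, 0]
    - [0, 0, 0, 0, 0, 0]

```text
time: 10.75
tcp_pos: [0.805, 0.1586, 0.3582]
ee_rot: [-0.426, -3.11, 0.001]
force: [-0.3, 0.6, -4.0]
opening: 0.2
```

```bash
python3 - <<'E'
from m import *
im,C=snap('wrist','w10.png')
go(.554,.2304,.2,74.5)
P=[]
for c,a in cents(im,(16,70,70),(40,255,255),(200,0,450,180),5):
    p=onz(C,*c,.15);P.append(p);print(c,a,p.round(4))
if len(P)>2:
    c,r=fitc(P);print(c,r,[np.degrees(np.arctan2(p[1]-c[1],p[0]-c[0])).round(1) for p in P])
cv2.imwrite("pics/w10c.png",cv2.resize(im[0:150,210:430,::-1],None,fx=3.5,fy=3.5))
E
```

```text
now [0.8047 0.1588 0.3585] yaw_y 74.43 tilt [-2.2e-03 -3.0e-04 -1.0e+00] j6 -1.135 t 10.8
tool shift mm (current axes) [260.4   1.8 159. ]  rz deg -0.07
after turn [260.7   2.  158.5]
[301.63   3.83] 46 [0.6167 0.1916 0.15  ]
[347.14   3.65] 37 [0.628  0.2323 0.15  ]
```

View pics/w10c.png

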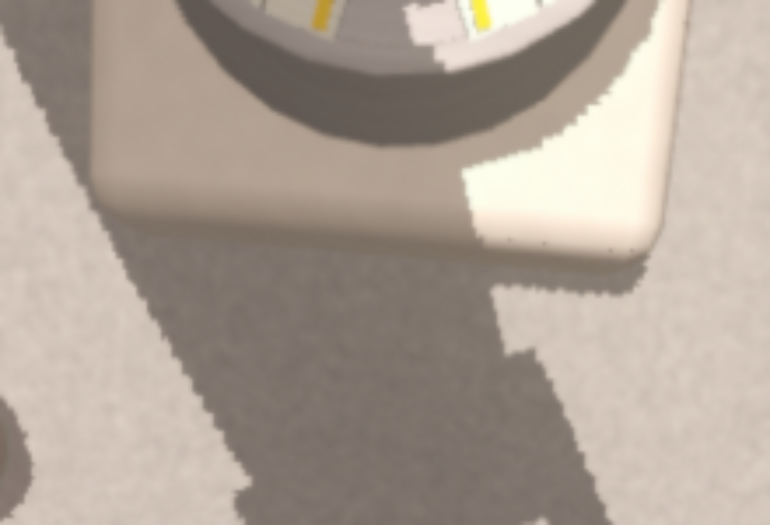

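I backed off the wrong way, so I'll move 165 mm back toward the mouth at this height.

Request:
arm_command:
  increments:
    - [12, 0, 0, 0, 0, 0]
    - [28, 0, 0, 0, 0, 0]
    - [30, 0, 0, 0, 0, 0]
    - [30, 0, 0, 0, 0, 0]
    - [30, 0, 0, 0, 0, 0]
    - [23, 2, 0, 0, 0, 0]
    - [12, 0, 0, 0, 0, 0]
    - [0, 0, 0, 0, 0, 0]

```text
time: 11.47
tcp_pos: [0.6441, 0.2058, 0.361]
ee_rot: [0.423, 3.112, 0.001]
force: [0.3, -0.1, -3.4]
opening: 0.204
```

```bash
python3 - <<'E'
from m import *
im,C=snap('wrist','w11.png')
go(.554,.2304,.2,74.5)
P=[]
for c,a in cents(im,(16,70,70),(40,255,255),(200,0,450,190),5):
    p=onz(C,*c,.15);P.append(p);print(c,a,p.round(4))
if len(P)>2:
    c,r=fitc(P);print(c,r,[np.degrees(np.arctan2(p[1]-c[1],p[0]-c[0])).round(1) for p in P])
cv2.imwrite("pics/w11c.png",cv2.resize(im[0:200,220:430,::-1],None,fx=3,fy=3))
E
```

```text
now [0.6454 0.2053 0.3606] yaw_y 74.5 tilt [ 7.e-04  2.e-04 -1.e+00] j6 -1.03 t 11.5167
tool shift mm (current axes) [ 94.9  -0.3 160.6]  rz deg -0.0
after turn [ 94.8  -0.3 160.6]
[271.63  58.4 ] 60 [0.4924 0.1974 0.15  ]
[371.36  58.83] 47 [0.5187 0.2907 0.15  ]
[252.62  98.2 ] 56 [0.5216 0.1679 0.15  ]
[390.63  98.28] 46 [0.5588 0.3012 0.15  ]
[0.55559579 0.23014849] 0.07105869952695001 [np.float64(-152.6), np.float64(121.3), np.float64(-118.6), np.float64(87.4)]
```

View pics/w11c.png

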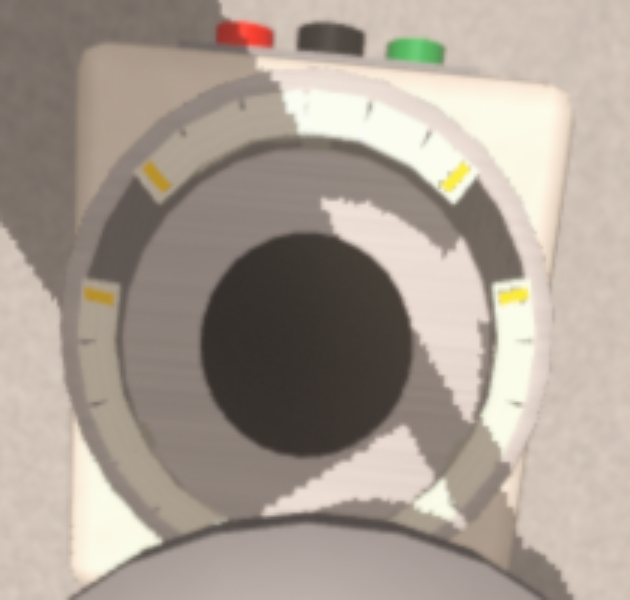

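Mouth centre from four wrist marks is (0.5556,0.2301), radius 71.1 mm. The two near marks from the earlier view lie at 70.8 and 71.0 mm, so they agree. The gaps are at -15.5° mod 120. Next I'll move above the mouth.

```bash
python3 - <<'E'
from m import *
go(.5556,.2301,.18,74.45)
E
```

```text
now [0.6454 0.2053 0.3606] yaw_y 74.5 tilt [ 7.e-04  2.e-04 -1.e+00] j6 -1.03 t 11.5167
tool shift mm (current axes) [ 93.3  -0.2 180.6]  rz deg 0.05
after turn [ 93.2  -0.2 180.6]
```

Request:
arm_command:
  increments:
    - [10, 0, 5, 0, 0, 0]
    - [20, 0, 15, 0, 0, 0]
    - [25, 0, 25, 0, 0, 0]
    - [25, 0, 30, 0, 0, 0]
    - [13, 0, 30, 0, 0, 0]
    - [0, 0, 30, 0, 0, 0]
    - [0, 0, 20, 0, 0, 0]
    - [0, 0, 10, 0, 0, 0]

```text
time: 12.18
tcp_pos: [0.5564, 0.2293, 0.1914]
ee_rot: [-0.425, -3.109, 0.003]
force: [-0.7, -0.4, -3.3]
opening: 0.208
```

Request:
arm_command:
  increments:
    - [0, 0, 8, 0, 0, 0]
    - [0, 0, 4, 0, 0, 0]
    - [0, 0, 0, 0, 0, 0]
    - [0, 0, 0, 0, 0, 0]

```text
time: 12.52
tcp_pos: [0.5578, 0.2299, 0.1843]
ee_rot: [0.426, 3.112, 0.001]
force: [1.3, 0.5, -3.1]
opening: 0.203
```

```bash
python3 - <<'E'
from m import *
s=state();print(s['force'],s['ft_torque'])
im,C=snap('wrist','w12.png');im2,S=snap('side','s12.png')
go(.5556,.2301,.1577,74.45)
cv2.imwrite("pics/s12c.png",np.hstack([cv2.resize(im2[130:250,220:340,::-1],(400,400)),cv2.resize(im[160:480,160:480,::-1],(400,400))]))
E
```

```text
[ 1.25032846  0.54187504 -3.14697517] [-0.02250298  0.00593911 -0.00751811]
now [0.5577 0.2299 0.1845] yaw_y 74.42 tilt [ 1.5e-03  5.0e-04 -1.0e+00] j6 -0.95 t 12.6167
tool shift mm (current axes) [ 2.1 -0.4 26.8]  rz deg -0.03
after turn [ 2.1 -0.4 26.8]
```

View pics/s12c.png

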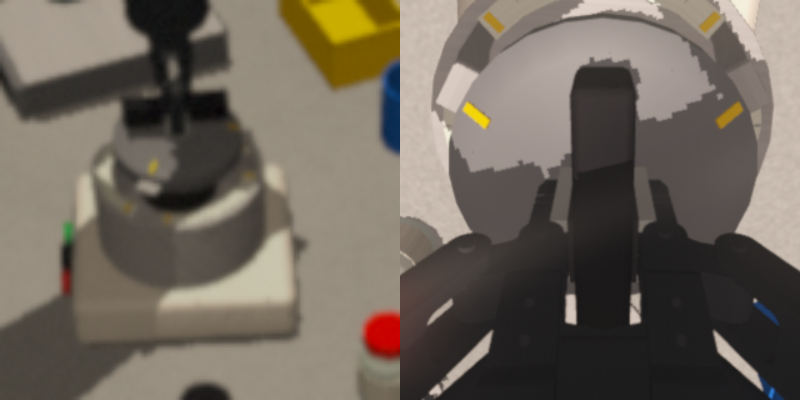

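View pics/w12.png

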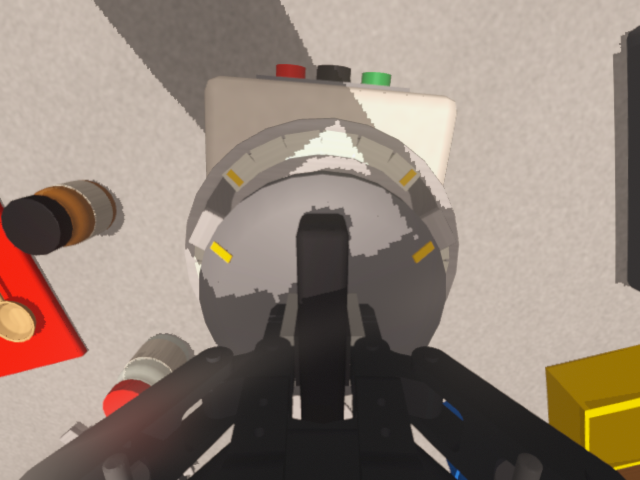

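Request:
arm_command:
  increments:
    - [1, 0, 4, 0, 0, 0]
    - [1, -0.4, 6, 0, 0, 0]
    - [0, 0, 5, 0, 0, 0]
    - [0, 0, 2, 0, 0, 0]
    - [0, 0, 0, 0, 0, 0]
    - [0, 0, 0, 0, 0, 0]

```text
time: 13.12
tcp_pos: [0.5551, 0.23, 0.1661]
ee_rot: [-0.426, -3.112, 0.0]
force: [0.7, -0.2, -2.4]
opening: 0.203
```

```bash
python3 - <<'E'
from m import *
s=state();print(s['force'],s['ft_torque'])
im,C=snap('wrist','w13.png')
go(.5556,.2301,.1577,74.45)
s=state();a,M=yaw_y()
for c,ar in cents(im,(16,70,70),(40,255,255),(190,120,460,290),5):
    z=.15 if c[1]<220 else s["tcp_pos"][2]+.0393-.027
    print(c,ar,z.__round__(3),onz(C,*c,z).round(4))
E
```

```text
[ 0.65188678 -0.19331354 -2.38671204] [-0.00301772 -0.013067    0.01031464]
now [0.5552 0.2301 0.1664] yaw_y 74.43 tilt [ 1.e-04  1.e-04 -1.e+00] j6 -0.949 t 13.1667
tool shift mm (current axes) [-0.3  0.1  8.7]  rz deg -0.02
after turn [-0.3  0.1  8.7]
[228.08 187.58] 178 0.15 [0.4925 0.1974 0.15  ]
[416.56 187.1 ] 183 0.15 [0.5185 0.291  0.15  ]
[220.98 251.79] 248 0.179 [0.5168 0.1928 0.1787]
[422.87 251.62] 259 0.179 [0.5417 0.282  0.1787]
[196.43 253.27] 115 0.179 [0.5144 0.1816 0.1787]
[449.27 252.82] 151 0.179 [0.5456 0.2937 0.1787]
```

Request:
arm_command:
  increments:
    - [0, 0, 2, 0, 0, 0]
    - [0, 0, 2, 0, 0, 0]
    - [0, 0, 2, 0, 0, 0]
    - [0, 0, 0, 0, 0, 0]

```text
time: 13.5
tcp_pos: [0.555, 0.23, 0.1597]
ee_rot: [-0.426, -3.112, 0.0]
force: [-0.7, 0.4, -3.8]
opening: 0.2
```

Request:
arm_command:
  increments:
    - [0, 0, 1, 0, 0, 0]
    - [0, 0, 1, 0, 0, 0]
    - [0, 0, 1, 0, 0, 0]
    - [0, 0, 0, 0, 0, 0]

```text
time: 13.83
tcp_pos: [0.5551, 0.23, 0.1571]
ee_rot: [-0.426, -3.112, 0.0]
force: [0.7, -0.3, -3.1]
opening: 0.199
```

Request:
arm_command:
  increments:
    - [0, 0, 1, 0, 0, 0]
    - [0, 0, 1, 0, 0, 0]
    - [0, 0, 0, 0, 0, 0]

```text
time: 14.08
tcp_pos: [0.5551, 0.23, 0.1551]
ee_rot: [-0.426, -3.112, 0.0]
force: [-0.1, -1.5, -4.1]
opening: 0.206
```

No contact at 2.6 mm below the collar-rest height, so the lugs are in the gaps. I'll continue gently.

Request:
arm_command:
  increments:
    - [0, 0, 1, 0, 0, 0]
    - [0, 0, 1, 0, 0, 0]
    - [0, 0, 1, 0, 0, 0]
    - [0, 0, 0, 0, 0, 0]

```text
time: 14.42
tcp_pos: [0.5551, 0.23, 0.152]
ee_rot: [-0.426, -3.112, 0.0]
force: [0.3, -0.0, -3.5]
opening: 0.198
```

Request:
arm_command:
  increments:
    - [0, 0, 1, 0, 0, 0]
    - [0, 0, 1, 0, 0, 0]
    - [0, 0, 1, 0, 0, 0]
    - [0, 0, 0, 0, 0, 0]

```text
time: 14.75
tcp_pos: [0.5551, 0.23, 0.149]
ee_rot: [-0.426, -3.112, 0.0]
force: [-0.2, -0.2, -4.0]
opening: 0.202
```

Request:
arm_command:
  increments:
    - [0, 0, 1, 0, 0, 0]
    - [0, 0, 1, 0, 0, 0]
    - [0, 0, 0, 0, 0, 0]

```text
time: 15.0
tcp_pos: [0.5551, 0.23, 0.1471]
ee_rot: [-0.425, -3.112, 0.0]
force: [0.6, -0.1, -4.1]
opening: 0.201
```

Request:
arm_command:
  increments:
    - [0, 0, 0.8, 0, 0, 0]
    - [0, 0, 0.7, 0, 0, 0]
    - [0, 0, 0, 0, 0, 0]

```text
time: 15.25
tcp_pos: [0.5552, 0.23, 0.1457]
ee_rot: [-0.426, -3.113, 0.0]
force: [-0.7, 0.1, -4.7]
opening: 0.204
```

Request:
arm_command:
  increments:
    - [0, 0, 0.5, 0, 0, 0]
    - [0, 0, 0.5, 0, 0, 0]
    - [0, 0, 0, 0, 0, 0]

```text
time: 15.5
tcp_pos: [0.5552, 0.2301, 0.1451]
ee_rot: [0.425, 3.112, 0.0]
force: [-1.0, 0.1, 0.7]
opening: 0.199
```

Request:
arm_command:
  increments:
    - [0, 0, 0.5, 0, 0, 0]
    - [0, 0, 0, 0, 0, 0]

```text
time: 15.67
tcp_pos: [0.5553, 0.23, 0.1446]
ee_rot: [0.425, 3.112, 0.0]
force: [-1.0, -1.4, 1.0]
opening: 0.205
```

Seated on the seal exactly where expected: TCP z is 0.145 and the weight is off. I'm starting the clockwise twist (+rz).

Request:
arm_command:
  increments:
    - [0, 0, 0, 0, 0, 2]
    - [0, 0, 0, 0, 0, 3]
    - [0, 0, 0, 0, 0, 3]
    - [0, 0, 0, 0, 0, 3]
    - [0, 0, 0, 0, 0, 0]

```text
time: 16.08
tcp_pos: [0.5554, 0.2301, 0.1446]
ee_rot: [0.726, 3.056, 0.001]
force: [-0.2, 0.4, 1.6]
opening: 0.204
```

```bash
python3 - <<'E'
from m import *
s=state();print(s['force'],s['ft_torque'])
go(.5556,.2301,.1407,74.45-42)
E
```

```text
[-0.17234907  0.41848957  1.56052873] [ 0.04119451  0.02865223 -0.07822673]
now [0.5554 0.2301 0.1446] yaw_y 63.28 tilt [ 7.e-04  3.e-04 -1.e+00] j6 -0.754 t 16.0833
tool shift mm (current axes) [-0.2  0.1  3.9]  rz deg 30.83
after turn [-0.1  0.2  3.9]
```

Request:
arm_command:
  increments:
    - [0, 0, 0, 0, 0, 2.5]
    - [0, 0, 0, 0, 0, 2.5]
    - [0, 0, 0.2, 0, 0, 2]
    - [0, 0, 0.3, 0, 0, 2]
    - [0, 0, 0, 0, 0, 0]

```text
time: 16.5
tcp_pos: [0.5554, 0.2301, 0.144]
ee_rot: [0.959, 2.991, 0.001]
force: [0.1, 0.1, 2.0]
opening: 0.202
```

```bash
python3 - <<'E'
from m import *
s=state();print(s['force'],s['ft_torque'])
go(.5556,.2301,.1407,74.45-42)
E
```

```text
[0.09612632 0.12165925 2.04923373] [ 0.01739899 -0.0055967  -0.08063534]
now [0.5554 0.2301 0.144 ] yaw_y 54.43 tilt [ 6.e-04  2.e-04 -1.e+00] j6 -0.6 t 16.5
tool shift mm (current axes) [-0.2  0.2  3.3]  rz deg 21.98
after turn [-0.1  0.2  3.3]
```

Request:
arm_command:
  increments:
    - [0, 0, 0.4, 0, 0, 2.5]
    - [0, 0, 0.4, 0, 0, 2.5]
    - [0, 0, 0.4, 0, 0, 2.5]
    - [0, 0, 0.4, 0, 0, 2.5]
    - [0, 0, 0, 0, 0, 0]

```text
time: 16.92
tcp_pos: [0.5554, 0.2301, 0.1426]
ee_rot: [1.216, 2.896, 0.001]
force: [1.0, -0.3, 3.2]
opening: 0.202
```

```bash
python3 - <<'E'
from m import *
s=state();print(s['force'],s['ft_torque'])
go(.5556,.2301,.1407,74.45-42)
E
```

```text
[ 0.96223939 -0.3418436   3.16820585] [-0.00698     0.01349557 -0.06324668]
now [0.5554 0.2301 0.1426] yaw_y 44.44 tilt [ 7.e-04  3.e-04 -1.e+00] j6 -0.425 t 16.9167
tool shift mm (current axes) [-0.2  0.2  1.9]  rz deg 11.99
after turn [-0.1  0.2  1.9]
```

Request:
arm_command:
  increments:
    - [0, 0, 0.3, 0, 0, 2.5]
    - [0, 0, 0.3, 0, 0, 2.5]
    - [0, 0, 0.3, 0, 0, 2.5]
    - [0, 0, 0.4, 0, 0, 2.5]
    - [0, 0, 0.3, 0, 0, 2.5]
    - [0, 0, 0, 0, 0, 0]

```text
time: 17.42
tcp_pos: [0.5553, 0.2301, 0.1409]
ee_rot: [1.523, 2.747, 0.001]
force: [0.6, 0.3, 1.4]
opening: 0.205
```

```bash
python3 - <<'E'
from m import *
s=state();print(s['force'],s['ft_torque'])
go(.5556,.2301,.1407,74.45-42)
E
```

```text
[0.59217538 0.26378292 1.43505211] [ 0.01672812 -0.01314739 -0.15898296]
now [0.5553 0.2301 0.1409] yaw_y 31.98 tilt [ 4.e-04  2.e-04 -1.e+00] j6 -0.208 t 17.4167
tool shift mm (current axes) [-0.1  0.3  0.2]  rz deg -0.47
after turn [-0.1  0.3  0.2]
```

Request:
arm_command:
  increments:
    - [0, 0, 0, 0, 0, 1.5]
    - [0, 0, 0, 0, 0, 1.5]
    - [0, 0, 0, 0, 0, 1.5]
    - [0, 0, 0, 0, 0, 0]

```text
time: 17.75
tcp_pos: [0.5553, 0.2301, 0.1409]
ee_rot: [1.628, 2.686, 0.001]
force: [-0.1, 0.4, 3.0]
opening: 0.202
```

```bash
python3 - <<'E'
from m import *
s=state();print(s['force'],s['ft_torque'])
go(.5556,.2301,.1407,74.45-42)
im,C=snap('wrist','w14.png')
for c,ar in cents(im,(16,70,70),(40,255,255),(150,120,500,300),5):
    z=.1407+.0393-.027
    p=onz(C,*c,z if 215<c[0]<425 else .15);print(c,ar,p.round(4),np.degrees(np.arctan2(p[1]-.2301,p[0]-.5554)).round(1))
E
```

```text
[-0.10302789  0.39605143  2.97445624] [-0.02029585  0.02327593 -0.04971699]
now [0.5553 0.2301 0.1409] yaw_y 27.56 tilt [ 4.e-04  1.e-04 -1.e+00] j6 -0.131 t 17.75
tool shift mm (current axes) [-0.1  0.3  0.2]  rz deg -4.89
after turn [-0.1  0.3  0.2]
[310.38 153.06] 266 [0.5184 0.2911 0.153 ] 121.2
[403.67 175.11] 252 [0.5579 0.3014 0.153 ] 88.0
[221.   251.78] 247 [0.5018 0.2328 0.153 ] 177.2
[422.77 251.64] 259 [0.5842 0.2757 0.153 ] 57.7
[177.5  298.03] 64 [0.4915 0.1987 0.15  ] -153.8
```

View pics/w14.png

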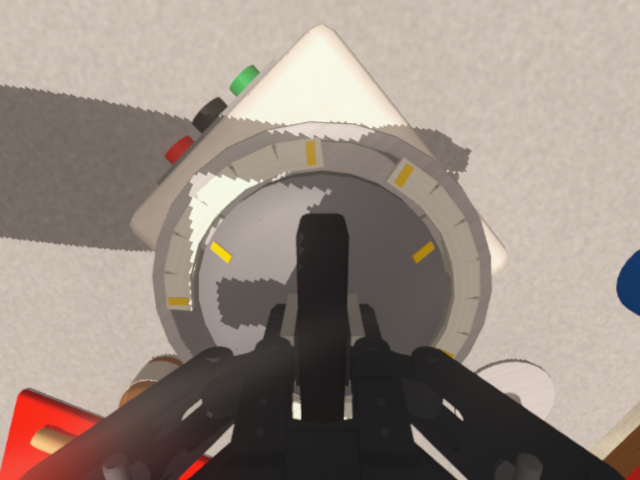

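By camera the lugs are at 57.5°, against the gap middle at 104.4°, which is 47° clockwise. That is past the ramp end at 42° and short of the stop at 50°. The height is right as well (TCP z 0.1409, expected 0.1407). Releasing and backing off.

Request:
arm_command:
  increments:
    - [0, 0, 0, 0, 0, 0]
    - [0, 0, 0, 0, 0, 0]
    - [0, 0, 0, 0, 0, 0]
    - [0, 0, 0, 0, 0, 0]
    - [0, 0, 0, 0, 0, 0]
    - [0, 0, 0, 0, 0, 0]
  gripper: 0.2

```text
time: 18.3
tcp_pos: [0.5551, 0.23, 0.1405]
ee_rot: [-1.631, -2.685, 0.0]
force: [-0.6, -0.4, -1.0]
opening: 0.605
```

Request:
arm_command:
  increments:
    - [0, 0, -4, 0, 0, 0]
    - [0, 0, -10, 0, 0, 0]
    - [0, 0, -20, 0, 0, 0]
    - [0, 0, -30, 0, 0, 0]
    - [0, 0, -30, 0, 0, 0]
    - [0, 0, -30, 0, 0, 0]
    - [0, 0, -20, 0, 0, 0]
    - [0, 0, 0, 0, 0, 0]

```text
time: 18.97
tcp_pos: [0.556, 0.2303, 0.2909]
ee_rot: [1.629, 2.681, 0.009]
force: [0.6, 0.2, 0.4]
opening: 0.599
```

```bash
python3 - <<'E'
from m import *
s=state();print(s['force'],s['ft_torque'],s['opening'],s['tcp_pos'],s['time'])
im,C=snap('wrist','w15.png');im2,S=snap('side','s15.png')
for c,ar in cents(im,(16,70,70),(40,255,255),(150,100,500,400),5):
    p=onz(C,*c,.151);print(c,ar,p.round(4),np.degrees(np.arctan2(p[1]-.2301,p[0]-.5554)).round(1),np.hypot(p[1]-.2301,p[0]-.5554).round(4))
cv2.imwrite("pics/s15c.png",np.hstack([cv2.resize(im2[110:290,210:390,::-1],(400,400)),cv2.resize(im[40:440,120:520,::-1],(400,400))]))
E
```

```text
[0.64572359 0.1628069  0.44010622] [ 0.03198861 -0.04832797 -0.03642086] 0.5990756600450207 [0.55600038 0.23032116 0.29093377] 18.9667
[313.78 139.14] 77 [0.5185 0.2908 0.151 ] 121.3 0.0711
[361.59 150.56] 75 [0.5587 0.3011 0.151 ] 87.4 0.0711
[266.15 191.92] 80 [0.5015 0.2319 0.151 ] 178.1 0.0539
[373.23 191.68] 90 [0.5851 0.2752 0.151 ] 56.7 0.054
[241.39 220.98] 61 [0.4925 0.1976 0.151 ] -152.6 0.0708
[388.44 252.52] 61 [0.6264 0.2322 0.151 ] 1.7 0.071
[257.64 261.77] 61 [0.5217 0.168  0.151 ] -118.5 0.0707
[357.07 282.2 ] 56 [0.6152 0.1922 0.151 ] -32.4 0.0708
```

View pics/s15c.png

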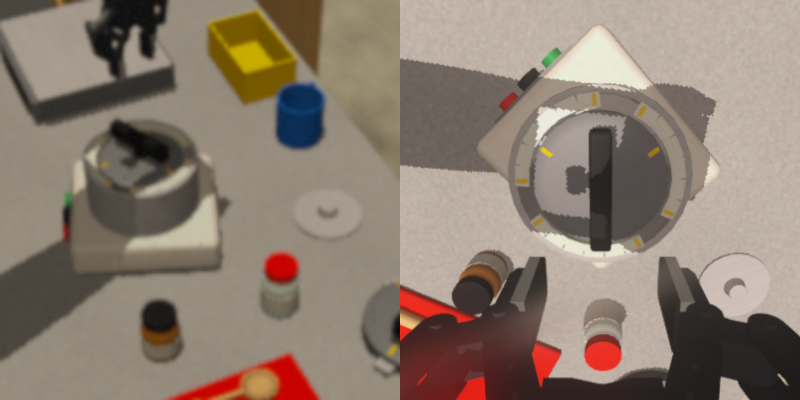

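The cover stayed put and sits level, 47° past the gap middle. The jars and spoon are where they were and the gripper is clear, so I'm handing in.

```bash
python3 -c "
from h import *
print(finish_job())"
```

```text
the job is handed in; nothing more can be done
None
```

I gripped the grey cover on the red board by its bar and let its lugs down through the collar gaps onto the seal. I then twisted it clockwise, let go and backed the gripper about 150 mm clear, in roughly 19 s.

**Last checks**
- **Twist:** after release, the wrist picture put the lugs about 47° past the gap middle. That is past the ramp end at 42° and short of the hard stop at 50°; I did not turn on to the stop.
- **Height:** the cover had come down about 4.2 mm onto the seal, ending within 0.2 mm of the given tight height.
- **Force:** forces read no more than about 6 N throughout, and the twisting moment peaked at about 0.16 Nm.
- **Surroundings:** the cover looked level, and in the last pictures the jars and spoon looked undisturbed.

**What disagreed or went wrong**
- **Fingertip position:** the pictures put the shut fingertips about 22 mm behind the reported tool point, not 22 mm ahead as stated. The first close therefore shut in the air above the bar, touching nothing. I then used the measured offset, and the seating heights came out as expected.
- **Mouth position:** the top and side cameras differed by about 3.6 mm on the mouth centre. I used the wrist camera's fit, where all six collar marks agreed to within 0.3 mm.
- **Wasted move:** I backed the arm off the wrong way once while looking for the mouth, which cost under a second.

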